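# Set the stock tags to match the bins

### The job

On the tag board, flip the hinged stock tags so that only the full bins (the ones with a gear housing in them) show the green face to the robot; the tags of the empty bins must show red, and every tag must be swung well over to its side. Push the tags over gently with a fingertip, never gripping them, and do not lift or shift the housings or anything else on the bench.

Things in the scene. Friction and masses are not known exactly. Their poses are not given: they have to be found in the camera images.
- tag_board: grey board, 235 (x) x 520 (y) x 12 mm, fixed; origin at the centre of its underside, x away from the robot, y left. It carries four hinged tags on posts in a row along y, 130 mm apart, and 130 mm behind each post (+x) the blue open bin it belongs to (110 x 100 mm, top edge 54 mm above the worktop), empty or full (one gear housing in it)
- post_a (a point): hinge axis of tag a at mid height of the tag, 81 mm above the worktop; axes as the board's within 0.05 rad. The tag is a plate 8 mm thick, reaching 52 mm out from the axis, from 51 to 111 mm above the worktop, on a barrel of 8.5 mm radius; post top at 123 mm; fixed mount below, 36 x 36 mm. Tags a to d stand in any order along the board
- tag_a (a joint): swing of tag a, rad, stops at -1.25 and 1.25. 0: points at the robot (board's -x), green face left, red face right. Positive: swung to the right, green face to the robot; negative: swung to the left, red face to the robot. Stays where left; about 0.5 N at mid-plate moves it. Push it from behind (the bin side) round past the front of the post
- post_b (a point): hinge axis of tag b at mid height of the tag, 81 mm above the worktop; axes as the board's within 0.05 rad. The tag is a plate 8 mm thick, reaching 52 mm out from the axis, from 51 to 111 mm above the worktop, on a barrel of 8.5 mm radius; post top at 123 mm; fixed mount below, 36 x 36 mm. Tags a to d stand in any order along the board
- tag_b (a joint): swing of tag b, rad, stops at -1.25 and 1.25. 0: points at the robot (board's -x), green face left, red face right. Positive: swung to the right, green face to the robot; negative: swung to the left, red face to the robot. Stays where left; about 0.5 N at mid-plate moves it. Push it from behind (the bin side) round past the front of the post
- post_c (a point): hinge axis of tag c at mid height of the tag, 81 mm above the worktop; axes as the board's within 0.05 rad. The tag is a plate 8 mm thick, reaching 52 mm out from the axis, from 51 to 111 mm above the worktop, on a barrel of 8.5 mm radius; post top at 123 mm; fixed mount below, 36 x 36 mm. Tags a to d stand in any order along the board
- tag_c (a joint): swing of tag c, rad, stops at -1.25 and 1.25. 0: points at the robot (board's -x), green face left, red face right. Positive: swung to the right, green face to the robot; negative: swung to the left, red face to the robot. Stays where left; about 0.5 N at mid-plate moves it. Push it from behind (the bin side) round past the front of the post
- post_d (a point): hinge axis of tag d at mid height of the tag, 81 mm above the worktop; axes as the board's within 0.05 rad. The tag is a plate 8 mm thick, reaching 52 mm out from the axis, from 51 to 111 mm above the worktop, on a barrel of 8.5 mm radius; post top at 123 mm; fixed mount below, 36 x 36 mm. Tags a to d stand in any order along the board
- tag_d (a joint): swing of tag d, rad, stops at -1.25 and 1.25. 0: points at the robot (board's -x), green face left, red face right. Positive: swung to the right, green face to the robot; negative: swung to the left, red face to the robot. Stays where left; about 0.5 N at mid-plate moves it. Push it from behind (the bin side) round past the front of the post
- housing_0_mid (a point): middle (half-way up) of a cast aluminium gear housing with a black cap, 84x70x89 mm, standing loose in one of the bins, its base about 17 mm and its top about 106 mm above the worktop. That bin is full. Not to be moved
- housing_1_mid (a point): middle (half-way up) of a cast aluminium gear housing with a black cap, 84x70x89 mm, standing loose in one of the bins, its base about 17 mm and its top about 106 mm above the worktop. That bin is full. Not to be moved
- spare_housing: spare cast aluminium gear housing with a black cap, 84x70x89 mm, standing on the worktop to the left of the board, in no bin; origin under its centre. Leave it alone
- bottle: small red bottle with a pale nozzle, 32 mm across, 147 mm high, on the worktop to the left; origin under its centre. Leave it alone
- rotor: black motor rotor, 75 mm across, 145 mm high, on the worktop to the left; origin under its centre. Leave it alone
- tin: flat open tin of brown paste, 66 mm across, 26 mm high, on the worktop between board and robot; origin under its centre. Leave it alone
- key_tray: small steel tray of keys, 82x58x24 mm, on the worktop between board and robot; origin under its centre. Leave it alone
Things that resemble listed ones, but are neither listed nor needed, are in the scene too. Leave any orange or purple look-alike of the part that bears housing_0_mid alone.

How it is judged (in metres and radians):
At the end, for the whole second after the job is handed in: each tag in front of a full bin (a housing within 155 mm of its post, seen from above) is swung to the right, green to the robot, above 0.7 rad; each other tag is swung to the left, red to the robot, below -0.7 rad; both housings are within 20 mm of where they stood ((((horizontal distance between post_a and housing_0_mid below 0.155 m or horizontal distance between post_a and housing_1_mid below 0.155 m) and value of joint tag_a above 0.7 rad) or (not (horizontal distance between post_a and housing_0_mid below 0.155 m or horizontal distance between post_a and housing_1_mid below 0.155 m) and value of joint tag_a below -0.7 rad)) and (((horizontal distance between post_b and housing_0_mid below 0.155 m or horizontal distance between post_b and housing_1_mid below 0.155 m) and value of joint tag_b above 0.7 rad) or (not (horizontal distance between post_b and housing_0_mid below 0.155 m or horizontal distance between post_b and housing_1_mid below 0.155 m) and value of joint tag_b below -0.7 rad)) and (((horizontal distance between post_c and housing_0_mid below 0.155 m or horizontal distance between post_c and housing_1_mid below 0.155 m) and value of joint tag_c above 0.7 rad) or (not (horizontal distance between post_c and housing_0_mid below 0.155 m or horizontal distance between post_c and housing_1_mid below 0.155 m) and value of joint tag_c below -0.7 rad)) and (((horizontal distance between post_d and housing_0_mid below 0.155 m or horizontal distance between post_d and housing_1_mid below 0.155 m) and value of joint tag_d above 0.7 rad) or (not (horizontal distance between post_d and housing_0_mid below 0.155 m or horizontal distance between post_d and housing_1_mid below 0.155 m) and value of joint tag_d below -0.7 rad)) and distance of each of housing_0_mid, housing_1_mid from where it was at the start of the episode below 0.02 m); the robot touches nothing.
It fails at once if a gear housing in a bin is moved more than 20 mm or lifted (distance of any of housing_0_mid, housing_1_mid from where it was at the start of the episode above 0.02 m).
It fails at once if something standing round the board is moved more than 20 mm (distance of any of spare_housing, bottle, rotor, tin, key_tray from where it was at the start of the episode above 0.02 m).
It fails at once if a tag is gripped or pushed hard (over 15 N) (contact force between the fingers and tag_a above 15 N or contact force between the fingers and tag_b above 15 N or contact force between the fingers and tag_c above 15 N or contact force between the fingers and tag_d above 15 N).
It also fails if it takes over 58 s, if anything falls off the work surface, if the arm or the gripper's body presses on something with over 40 N, if the wrist force passes 120 N, or if a joint passes its speed limit or range.

### The arm

A 7-joint arm with a two-finger parallel gripper is mounted at the origin on a cart in front of the work surface, level with it; the furniture and walls round the work are solid. World frame = base frame: x ahead of the robot, y to its left, z up, the work surface at z = 0. Lengths are in m, angles in degrees, forces in N, time in s.
With the tool pointing down it reaches from about 0.35 to 0.9 m from the base axis. Payload 7.2 kg.
Tool frame: the origin (TCP) lies at the very end of the fingers, on their centre line; the grasp point (between the pads) lies 19 mm behind it; z points along the fingers, y is the line along which they close (so a half turn about z gives the same grasp; the last joint's range is limited). The gripper opens to 88 mm and grips with 3 to 60 N. Pads are 20 mm wide; open, the fingers measure 115 mm over their backs; the gripper's body (75 mm by 178 mm) begins 61 mm behind the grasp point.
Start: joints at [68.457, 23.554, -0.728, 91.456, 0.321, 64.991, -4.71], TCP at [0.189, -0.596, 0.223] pointing down, gripper open.
Joint ranges: [-169.25, 169.25], [-16.82, 113.86], [-84.01, 82.57], [7.8, 145.47], [-59.2, 239.2], [7.22, 106.19], [-163.78, 163.78]. Speed limits (degrees/s): [136.94, 136.94, 172.46, 172.46, 180, 180, 180].

### API

Orientations are given as a 3x3 rotation matrix whose columns are the frame's x, y, z axes.
In Python, from workcell import robot, camera, readout gives the robot as it stands. Calls block until the motion is done:
- robot.move_to(position, orientation): joint-space move of the TCP to a pose.
- robot.move_linear(position, rotation=None, speed=0.15): straight line of the TCP; rotation=None keeps the orientation; speed is the mean speed in m/s.
- robot.set_joints(angles): joint-space move.
- robot.move_gripper(opening, squeeze=None): opening from 0.0 (shut) to 1.0 (fully open); squeeze is the grip in N (None keeps the last); returns when the fingers have stopped.
- robot.sleep(seconds).
- robot.ik(position, orientation): joint angles nearest the present ones, or None.
- camera(name): name is "scene" or "top"; returns a dict with "img" (384x512x3 uint8, red, green, blue), "range_z" (384x512 float32, m along the optical axis (not along the pixel's ray), 0 where there is no reading), "K" (3x3 intrinsics, pixels), "rvec" (rotation vector, rad) and "tvec" (3), from world to camera coordinates, as OpenCV has them. Camera axes: x right, y down, z forward; pixel columns grow to the right and rows downward; lengths in m; the calibration is good to about 2 mm. A picture is of the moment at which its call begins.
A pose or a line that the arm cannot do raises robot.PlanningError and nothing moves.
- robot.close_job(): hands the job in; it is judged then, once.
Readings, each from a call of its own:
- readout.read_time(): time.
- readout.read_q(): joint angles.
- readout.read_dq(): joint speeds.
- readout.read_tau(): joint torques, N m.
- readout.read_eef_pos(): TCP position.
- readout.read_eef_rot(): TCP orientation.
- readout.read_contact_force(): force on the tool from outside, world axes, zero at the start.
- readout.read_wrist_torque(): the same for the moment, N m.
- readout.read_gripper_width(): opening from 0.0 (shut) to 1.0 (fully open).
- readout.read_gripper_force(): force on a finger pad.
Only numpy, scipy, OpenCV 4.12 (cv2) and the standard library are available. Lean on these libraries where they do the work, as an engineer would, in place of code of your own. Each camera call takes 0.05 s, during which the arm holds its last target. There are 200 camera calls.

## Working session

There is one attempt and no reset: what is moved stays moved. The work goes in short steps, each a Python script; the robot and the scene stay as the last script left them, time stands still between calls to the robot, and variables do not carry over. Pictures are saved under pics/ and viewed, at most 10 in all, crops included, and the job is handed in when it is done.

```bash
mkdir -p pics
python3 - <<'E'
from workcell import robot,camera,readout
import cv2,numpy as np
for n in("scene","top"):
    c=camera(n); np.savez(f"{n}.npz",**c)
    cv2.imwrite(f"pics/{n}0.png",cv2.resize(c["img"][:,:,::-1],(800,600)))
    R=cv2.Rodrigues(np.array(c["rvec"]))[0]; print(n,-R.T@np.array(c["tvec"]).ravel(),c["K"][0,0])
print(readout.read_time())
E
```

```text
scene [-0.52719592  0.66095265  0.92439343] 486.4644702606764
top [0.36149635 0.08751562 1.311113  ] 454.8598083925586
0.1
```

View pics/scene0.png

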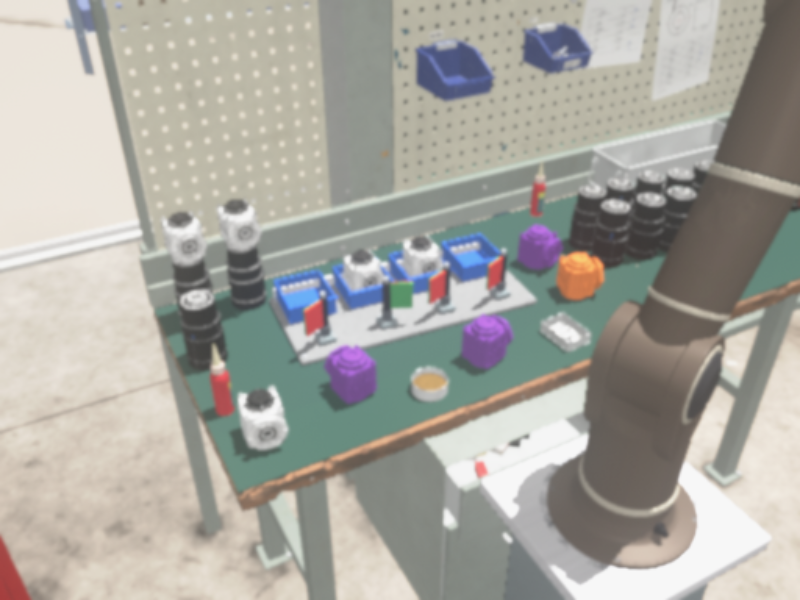

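View pics/top0.png

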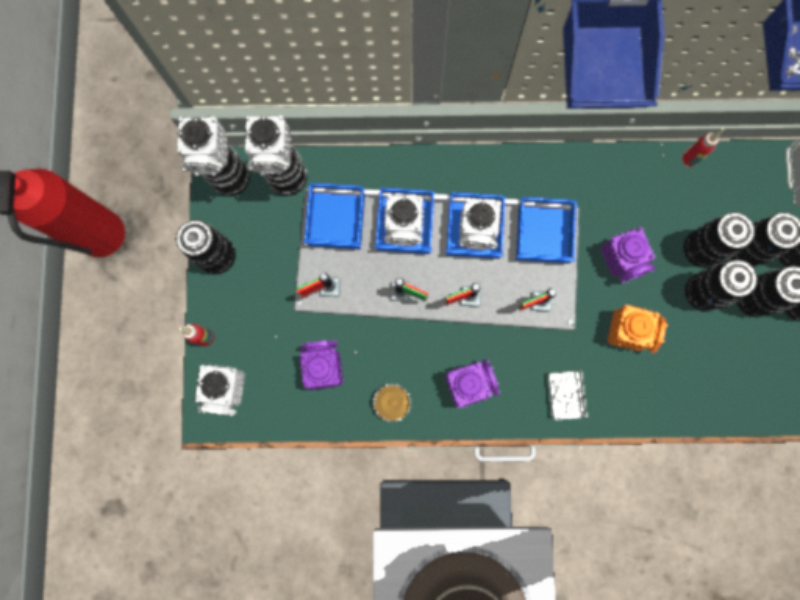

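Both views agree. From left to right the bins are empty, full, full, empty (top view, bins near x=335, 405, 475 and 545, y≈220). The tags at (310,290), (460,297) and (535,300) show red, and the one at (415,292) shows green. So probably only the third tag needs flipping, and I'll measure the angles to check.

```bash
cat > h.py <<'E'
import numpy as np,cv2
def cloud(c):
    d=c["range_z"]; v,u=np.mgrid[:384,:512]; K=c["K"]
    P=np.stack([(u-K[0,2])/K[0,0]*d,(v-K[1,2])/K[1,1]*d,d],-1)
    R=cv2.Rodrigues(np.array(c["rvec"]))[0]
    W=(P-np.array(c["tvec"]).ravel())@R; W[d==0]=np.nan
    return W
def tags(c):
    W=cloud(c); hsv=cv2.cvtColor(c["img"],cv2.COLOR_RGB2HSV).astype(int)
    H,S,V=hsv[...,0],hsv[...,1],hsv[...,2]
    return W,H,S,V
E
python3 - <<'E'
from h import *
for n in("top","scene"):
    c=dict(np.load(n+".npz")); W,H,S,V=tags(c)
    x,y,z=W[...,0],W[...,1],W[...,2]
    blue=(H>100)&(H<125)&(S>150)&(z<.08)&(z>.0)&(x<.9)
    print(n,"bins")
    k,l,s,ce=cv2.connectedComponentsWithStats(blue.astype(np.uint8))
    for i in range(1,k):
        if s[i,4]>100: 
            r=cv2.minAreaRect(W[l==i][:,:2].astype(np.float32)); print(s[i,4],np.round(r[0],3),np.round(r[1],3),round(r[2],1))
    m=(z>.055)&(z<.135)&(x>.35)&(x<.66)&(y>-.35)&(y<.35)
    k,l,s,ce=cv2.connectedComponentsWithStats(m.astype(np.uint8),connectivity=8)
    for i in range(1,k):
        if s[i,4]<15: continue
        q=W[l==i]; w=q.copy(); hi=q[:,2]>.113
        sat=(S[l==i]>110)&(q[:,2]<.125)
        print("blob",s[i,:5],"hi",hi.sum(),np.round(q[hi].mean(0),3) if hi.any() else'', "x",np.round(np.percentile(q[:,0],[2,98]),3),"y",np.round(np.percentile(q[:,1],[2,98]),3),"zmax",q[:,2].max().round(3))
        if sat.sum()>5:
            p=q[sat][:,:2]; f=cv2.fitLine(p.astype(np.float32),cv2.DIST_L2,0,.01,.01).ravel()
            print("   tag mean",p.mean(0).round(3),"dir",f[:2].round(2),"hue",np.median(H[l==i][sat]))
E
```

```text
top bins
1271 [0.728 0.224] [0.101 0.131] 84.7
387 [0.704 0.096] [0.099 0.105] 85.1
1275 [ 0.695 -0.163] [0.099 0.132] 84.2
400 [ 0.693 -0.033] [0.098 0.106] 85.0
blob [295 153  23   7  92] hi 0  x [0.651 0.66 ] y [-0.067 -0.006] zmax 0.096
blob [389 152  30  27 551] hi 0  x [0.595 0.659] y [-0.342 -0.273] zmax 0.094
   tag mean [ 0.629 -0.306] dir [0.65 0.76] hue 139.0
blob [190 175  23  15 167] hi 21 [0.588 0.24  0.119] x [0.567 0.595] y [0.227 0.28 ] zmax 0.126
   tag mean [0.576 0.26 ] dir [ 0.4  -0.92] hue 1.0
blob [253 178  21  15 141] hi 28 [0.577 0.102 0.117] x [0.556 0.584] y [0.06  0.112] zmax 0.125
   tag mean [0.567 0.082] dir [0.4  0.92] hue 60.0
blob [285 181  22  14 140] hi 23 [ 0.565 -0.014  0.117] x [0.549 0.574] y [-0.03   0.025] zmax 0.125
   tag mean [0.557 0.002] dir [ 0.32 -0.95] hue 1.0
blob [331 185  25  14 129] hi 22 [ 0.555 -0.148  0.119] x [0.537 0.564] y [-0.159 -0.104] zmax 0.125
   tag mean [ 0.546 -0.127] dir [ 0.35 -0.94] hue 2.0
blob [394 195  30  29 642] hi 0  x [0.469 0.536] y [-0.348 -0.277] zmax 0.093
   tag mean [ 0.5  -0.31] dir [0.5  0.87] hue 
[... 787 characters left out ...]
zmax 0.091
   tag mean [ 0.489 -0.304] dir [0.54 0.84] hue 12.0
blob [234 173  11   5  18] hi 0  x [0.653 0.66 ] y [0.077 0.111] zmax 0.09
blob [242 177  22  21 338] hi 15 [0.576 0.108 0.119] x [0.552 0.648] y [0.062 0.116] zmax 0.125
   tag mean [0.579 0.116] dir [ 0.9  -0.43] hue 111.0
blob [193 187  17  28 290] hi 14 [0.585 0.238 0.119] x [0.562 0.587] y [0.231 0.285] zmax 0.123
   tag mean [0.573 0.261] dir [ 0.39 -0.92] hue 178.0
blob [296 201  31  23 466] hi 0  x [0.367 0.43 ] y [-0.057  0.025] zmax 0.092
   tag mean [ 0.394 -0.012] dir [ 0.05 -1.  ] hue 138.0
blob [208 221  32  26 526] hi 0  x [0.401 0.477] y [0.219 0.282] zmax 0.091
   tag mean [0.427 0.254] dir [0.89 0.46] hue 138.0
```

All four tags are well past 0.7 rad: about -1.08, +1.25, -1.16 and -1.13. Only the third, with its post near (0.565, -0.017), is on the wrong side, so I'll flip just that one.

Run:
```python
from workcell import robot,camera,readout
import numpy as np,cv2
R=np.array([[1,0,0],[0,-1,0],[0,0,-1.]]); post=np.array([.565,-.017])
def P(s,r=.04,z=.075):
    a=s-.085; return [post[0]-r*np.cos(a),post[1]-r*np.sin(a),z]
robot.move_gripper(0.0)
robot.move_to([.603,.018,.25],R)
robot.move_linear([.603,.018,.15],speed=.1)
c=camera("top"); np.savez("top1.npz",**c)
robot.move_linear([.603,.018,.075],speed=.06)
print(readout.read_contact_force())
for s in np.linspace(-1.75,.5,10):
    robot.move_linear(P(s),speed=.04)
    f=readout.read_contact_force(); print(round(s,2),np.round(f,1),np.round(readout.read_eef_pos(),3))
    if np.linalg.norm(f[:2])>8: print("stop");break
else:
    e=P(.5); robot.move_linear([e[0]-.025,e[1]+.025,.075],speed=.06)
    robot.move_linear([e[0]-.025,e[1]+.025,.22])
    robot.move_to([.3,-.45,.25],R)
print(readout.read_time())
for n in("scene","top"):
    c=camera(n); np.savez(n+"2.npz",**c)
    cv2.imwrite(f"pics/{n}2.png",cv2.resize(c["img"][100:300,140:390,::-1],(750,600)))
```

```text
[-0.39460993  0.96529     0.58835918]
-1.75 [1.  0.2 0. ] [0.576 0.022 0.075]
-1.5 [ 1.2 -0.1 -0.4] [0.565 0.023 0.075]
-1.25 [-0.2 -0.3 -0.2] [0.555 0.022 0.075]
-1.0 [-0.3  0.2  0.3] [0.546 0.018 0.075]
-0.75 [-0.1  0.4  0.2] [0.538 0.012 0.075]
-0.5 [-0.2  1.6 -0.6] [0.531 0.005 0.075]
-0.25 [-0.3  0.1  0.7] [ 0.527 -0.004  0.075]
0.0 [-0.2 -0.7 -0. ] [ 0.525 -0.014  0.075]
0.25 [-0.9 -0.  -0.4] [ 0.525 -0.024  0.075]
0.5 [-0.1 -0.7  0.1] [ 0.528 -0.034  0.075]
14.7333
```

Run:
```python
from h import *
for n in("top","scene"):
  for f in (n,n+"2"):
    c=dict(np.load(f+".npz")); W,H,S,V=tags(c); x,y,z=W[...,0],W[...,1],W[...,2]
    for (px,py) in [(.588,.24),(.577,.11),(.565,-.018),(.554,-.148)]:
        m=(np.hypot(x-px,y-py)<.06)&(z>.055)&(z<.116)&(S>110)&((H<8)|(H>172)|((H>45)&(H<80)))
        p=W[m][:,:2].mean(0); d=p-[px,py]
        print(f,m.sum(),"hue",np.median(H[m]),"swing",round(np.arctan2(-d[1],-d[0])+.085,2))
```

```text
top 85 hue 1.0 swing -0.95
top 60 hue 65.0 swing 1.3
top 54 hue 1.0 swing -1.07
top 39 hue 1.0 swing -1.05
top2 85 hue 1.0 swing -0.95
top2 60 hue 65.0 swing 1.31
top2 68 hue 65.0 swing 1.02
top2 39 hue 1.0 swing -1.05
scene 167 hue 178.0 swing -0.87
scene 0 hue nan swing nan
scene 132 hue 179.0 swing -1.0
scene 121 hue 179.0 swing -0.97
scene2 169 hue 178.0 swing -0.86
scene2 0 hue nan swing nan
scene2 0 hue nan swing nan
scene2 119 hue 179.0 swing -0.97<stdin>:7: RuntimeWarning: Mean of empty slice.
  ret = um.true_divide(
  return _methods._mean(a, axis=axis, dtype=dtype,
  ret = ret.dtype.type(ret / rcount)
```

View pics/top2.png

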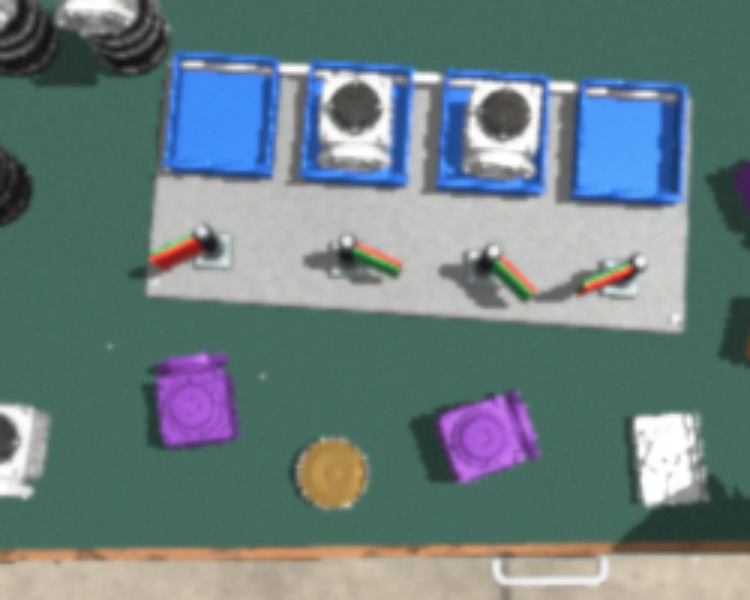

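View pics/scene2.png

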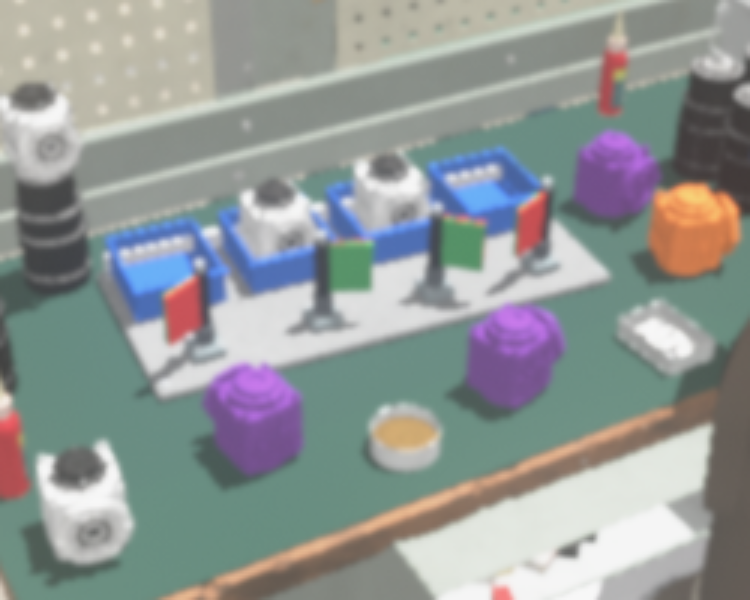

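The top view shows the third tag, (490,255) to (532,297), now swung right with green to the robot. Depth and fingertip geometry both put it at about 1.0 rad. The tags at (180,250) and (610,275) still show red, the one at (370,258) shows green, and nothing else has moved. I'm handing it in.

```bash
python3 -c "
from workcell import robot
print(robot.close_job())"
```

```text
the job is handed in; nothing more can be done
None
```

The job is handed in: only the third tag from the left needed flipping and is now at about +1.0 rad, so by my camera check the two full bins show green and the two empty bins red; the hand-in returned no verdict.

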